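# Print jar labels with a hand roller press

## Robot

A 6-joint arm with a two-finger parallel gripper is mounted at the origin on a cart in front of the work surface, level with it; the furniture and walls round the work are solid. World frame = base frame: x ahead of the robot, y to its left, z up, the work surface at z = 0. Lengths are in m, angles in rad, forces in N, time in s.
With the tool pointing down it reaches from about 0.3 to 0.875 m from the base axis. Payload 6.4 kg.
Tool frame: the origin (TCP) lies on the centre line of the jaws, within the pads' length; the fingertips stand 8 mm ahead of it and the grasp point (between the pads) lies 11 mm behind it; z points along the fingers, y is the line along which they close (so a half turn about z gives the same grasp; the last joint's range is limited). The gripper opens to 88 mm and grips with 3 to 60 N. Pads are 18 mm wide; open, the fingers measure 123 mm over their backs; the gripper's body (75 mm by 187 mm) begins 45 mm behind the grasp point.
Start: joints at [0.966, 0.181, 1.607, -0, 1.354, -0.206], TCP at [0.223, 0.53, 0.247] pointing down, gripper open.
Joint ranges: [-2.99, 2.99], [-0.89, 2.07], [0.3, 2.58], [-1.14, 4.28], [0, 2.63], [-3.12, 3.12]. Speed limits (rad/s): [2.57, 2.57, 3.01, 3.14, 3.14, 3.14].

## Interface

Orientations are given as a unit quaternion [x, y, z, w].
In Python, from bench import env, snapshot, get_calibration gives the robot as it stands. The module is installed in compiled form; this text tells all that it offers.
- The arm moves only by the shell command python3 -m pendant 'ROWS' [FORCE]. ROWS is JSON, a list that holds one entry, the list of rows, each a list of 5 numbers: the closure in counts, from 0 (fully open) to 255 (shut), then the shift along the world's x, y, z in m, then the turn about the world's z in rad. In form: [[[jaw, x, y, z, turn], ...]]. A call has 1 to 12 rows; each row shifts and turns the commanded pose from where the row before left it; what a row does not reach is not made up. A row lasts 1/10 s, in which the tool goes at most 50 mm and 8.59 degrees, less where a joint would pass 70% of its speed; a pose out of reach is approached as far as the arm can. A call is refused whole if a number of a shift passes 0.05 or a number of a turn 0.15, either way. A call with a gripper value outside its range is refused whole. The fingers move at their own pace and stop on an object; FORCE is the grip in N (left out, the last holds). Time passes only in rows, so rows that do not move let the fingers close. It gives the time, the measured TCP pose, the force, the opening and the grip force at its end, in the units of the state.
- env.state(): the state, without advancing time (a new reading comes with each control period).
- snapshot(name): name is "scene" or "side" or "wrist"; returns (picture, depth): 420x560x3 uint8, red, green, blue; 420x560 float32, m along the optical axis (not along the pixel's ray), 0 where there is no reading.
- get_calibration(name): a dict with "intrinsics" (3x3 intrinsics, pixels), "dist" ([k1, k2, p1, p2, k3] as OpenCV has them; the pictures are not rectified), "T" (4x4, takes a point from camera to world coordinates). Camera axes: x right, y down, z forward; pixel columns grow to the right and rows downward; lengths in m; the calibration is good to about 2 mm. A picture is of the moment at which its call begins: read the wrist's pose just before it. get_calibration takes no time and is no camera call; for the wrist camera it gives the pose at the moment of the call.
- env.job_done(): hands the job in; it is judged then, once.
The state is a dict: "time_s": time; "qpos": joint angles; "joint_vel": joint speeds; "effort": joint torques, N m; "eef_pos": TCP position; "eef_rot": TCP orientation; "ft_force": force on the tool from outside, world axes, zero at the start; "wrist_torque": the same for the moment, N m; "gripper_width": finger opening in m; "gripper_force": force on a finger pad.
Only numpy, scipy, OpenCV 4.12 (cv2) and the standard library are available. Lean on these libraries where they do the work, as an engineer would, in place of code of your own. Each camera call takes 0.05 s, during which the arm holds its last target. There are 200 camera calls.

## Task

Print the jar labels: lay every inked block that is out on the worktop face up in a pocket of the press, one to a pocket, then fold the hinged white cover sheet right down over them and swing the red-pegged clamp fully across the sheet's edge. Then take the orange-gripped roller, set it on the sheet at the yellow-striped end, and with its sprung grip pressed about halfway down all the way roll along the middle of the sheet to the other end and back to the stripe. Finish with the roller standing on its cork mat, the press left shut and clamped, and the spice jar and the mug undisturbed.

Things in the scene. Friction and masses are not known exactly. Their poses are not given: they have to be found in the camera images.
- press: fixed wooden printing press, 205 (x) x 335 (y) x 35 mm. Origin: centre of the pocket row at worktop level; z up, y along the row of four pockets, x across it to the hinge (away from the robot). Bed floor z 6 mm; pockets 46 x 46 mm between ribs that reach z 13, centres at x 0, y -99, -33, 33, 99. Rails reach z 35: front x -105 to -66, hinge x 66 to 100.
- pocket1 (a point): centre of the floor of pocket 1 of the press (press frame [0, -0.099, 0.006])
- pocket2 (a point): centre of the floor of pocket 2 of the press (press frame [0, -0.033, 0.006])
- pocket3 (a point): centre of the floor of pocket 3 of the press (press frame [0, 0.033, 0.006])
- pocket4 (a point): centre of the floor of pocket 4 of the press (press frame [0, 0.099, 0.006])
- sheet (a joint): hinge of the white cover sheet; its line runs along press y at press x 85, z 36 mm. 0 = shut flat (top face then at press z 42, spanning press x -75 to 85); grows as it opens upward, to 2.2 rad (leaning back, away from the robot). Stiff: it stays at any angle; about 4 N at the free edge moves it, and it must be pushed all the way down. Seated blocks clear the shut sheet by 2 mm.
- sheet_edge (a point): middle of the sheet's free edge, on the outer (when shut, upper) face; moves with it. The sheet is flat, 160 mm from hinge to free edge, 310 mm along press y, 6 mm thick, with a yellow stripe across it at its +y end and a blue tab (40 mm wide, 14 mm out) on the free edge at press y -100 mm.
- clamp (a joint): turn clamp on the front rail: a steel bar pivoted about the vertical at press x -90, y 0 mm, its underside at press z 43. 0 = bar along +y beside the sheet (open), 1.57 = bar along +x across the sheet's edge (clamped; stop at 1.62); turns clockwise seen from above. Stays where left; about 1.5 N at the peg turns it.
- clamp_peg (a point): top centre of the clamp's round red peg, 12 mm diameter, 27 mm tall, its top at press z 76 mm, 34 mm from the pivot; moves with the clamp
- roller: loose twin-drum roller, 84 (x) x 80 (y) x 102 mm high, 0.43 kg; stands by itself on two free-turning black drums (32 mm diameter, 70 mm long along its x, at y -24 and 24), so rolls along its y. Origin: centre of its underside at drum contact level; z up. Deck top at 42 mm. Orange sprung grip block 60 (x) x 22 (y) mm, from 62 to 102 mm height: hold it across the 22 mm.
- roller_grip (a joint): how far the sprung grip is pressed down towards the drums, m: 0 at rest, 0.016 at the stop. Spring 4 N at 0 plus 0.6 N per mm; with the roller's weight some 12 N on the sheet at halfway (0.008).
- mat: fixed cork mat 160 (x) x 120 (y) x 4 mm, the roller's parking place; origin at the centre of its underside
- block_1: loose inked printing block, 40 x 40 x 28 mm, light wood with a grey face that bears a disc in green on top; 50 g; origin at the centre of its underside, z up through the face. May be absent.
- block_2: loose inked printing block, 40 x 40 x 28 mm, light wood with a grey face that bears a six-pointed star in green on top; 50 g; origin at the centre of its underside, z up through the face. May be absent.
- block_3: loose inked printing block, 40 x 40 x 28 mm, light wood with a grey face that bears three bars in green on top; 50 g; origin at the centre of its underside, z up through the face. May be absent.
- block_4: loose inked printing block, 40 x 40 x 28 mm, light wood with a grey face that bears a diamond in green on top; 50 g; origin at the centre of its underside, z up through the face. May be absent.
- spice_jar: bystander: spice jar with an ochre cap, 46 mm wide, 98 mm tall; origin centre of underside
- mug: bystander: white mug with a green band, 89 x 120 x 104 mm; origin centre of underside

How it is judged:
On the way, in this order (a step that is already met when the one before it is completed fails the run):
1. every block lies face up in a pocket ((horizontal distance between block_1 and pocket1 below 0.009 m or horizontal distance between block_1 and pocket2 below 0.009 m or horizontal distance between block_1 and pocket3 below 0.009 m or horizontal distance between block_1 and pocket4 below 0.009 m) and z of block_1 in the frame of press between 0.003 and 0.009 m and angle between each of block_1, block_2, block_3, block_4's own z axis and vertical below 0.1 rad and (horizontal distance between block_2 and pocket1 below 0.009 m or horizontal distance between block_2 and pocket2 below 0.009 m or horizontal distance between block_2 and pocket3 below 0.009 m or horizontal distance between block_2 and pocket4 below 0.009 m) and z of block_2 in the frame of press between 0.003 and 0.009 m and (horizontal distance between block_3 and pocket1 below 0.009 m or horizontal distance between block_3 and pocket2 below 0.009 m or horizontal distance between block_3 and pocket3 below 0.009 m or horizontal distance between block_3 and pocket4 below 0.009 m) and z of block_3 in the frame of press between 0.003 and 0.009 m and (horizontal distance between block_4 and pocket1 below 0.009 m or horizontal distance between block_4 and pocket2 below 0.009 m or horizontal distance between block_4 and pocket3 below 0.009 m or horizontal distance between block_4 and pocket4 below 0.009 m) and z of block_4 in the frame of press between 0.003 and 0.009 m), for 0.2 s.
2. the cover sheet is shut (value of joint sheet below 0.04 rad), for 0.2 s.
3. the clamp is across the sheet's edge (value of joint clamp above 1.3 rad and value of joint sheet below 0.04 rad), for 0.2 s.
4. the roller presses on the sheet at the striped end (y of roller in the frame of press between 0.08 and 0.16 m and x of roller in the frame of press between -0.018 and 0.018 m and angle between the x axis of roller and the x axis of press, either way round below 0.2 rad and contact force between roller and press between 7.5 and 30 N and value of joint roller_grip between 0.0015 and 0.0165 m and value of joint sheet below 0.04 rad), for 0.1 s.
5. pressed, it rolls past the third pocket (y of roller in the frame of press between 0.01 and 0.055 m and x of roller in the frame of press between -0.018 and 0.018 m and angle between the x axis of roller and the x axis of press, either way round below 0.2 rad and contact force between roller and press between 7.5 and 30 N and value of joint roller_grip between 0.0015 and 0.0165 m and value of joint sheet below 0.04 rad), for 0.1 s.
6. pressed, it rolls past the second pocket (y of roller in the frame of press between -0.055 and -0.01 m and x of roller in the frame of press between -0.018 and 0.018 m and angle between the x axis of roller and the x axis of press, either way round below 0.2 rad and contact force between roller and press between 7.5 and 30 N and value of joint roller_grip between 0.0015 and 0.0165 m and value of joint sheet below 0.04 rad), for 0.1 s.
7. pressed, it reaches the other end (y of roller in the frame of press between -0.16 and -0.08 m and x of roller in the frame of press between -0.018 and 0.018 m and angle between the x axis of roller and the x axis of press, either way round below 0.2 rad and contact force between roller and press between 7.5 and 30 N and value of joint roller_grip between 0.0015 and 0.0165 m and value of joint sheet below 0.04 rad), for 0.1 s.
8. pressed, it rolls back over the middle (y of roller in the frame of press between -0.03 and 0.03 m and x of roller in the frame of press between -0.018 and 0.018 m and angle between the x axis of roller and the x axis of press, either way round below 0.2 rad and contact force between roller and press between 7.5 and 30 N and value of joint roller_grip between 0.0015 and 0.0165 m and value of joint sheet below 0.04 rad), for 0.1 s.
9. pressed, it is back at the striped end (all of step 4), for 0.1 s.
At the end, for the whole second after the job is handed in: Every block lies face up in a pocket (within 9 mm of its centre, on its floor), the sheet is shut (under 0.04 rad), the clamp turned past 1.3 rad, the roller stands still and upright on its cork mat (within 45 mm of the mat's centre), and the bystanders stand (all of step 1 and all of step 3 and horizontal distance between roller and mat below 0.045 m and z of roller in the frame of mat between 0.001 and 0.008 m and angle between roller's own z axis and vertical below 0.1 rad and linear speed of roller below 0.02 m/s and angle between each of spice_jar, mug's own z axis and vertical below 0.15 rad); the robot touches nothing.
It fails at once if the spice jar is pushed aside or knocked over (distance of spice_jar from where it was at the start of the episode above 0.04 m or angle between spice_jar's own z axis and vertical above 0.5 rad).
It fails at once if the mug is pushed aside or knocked over (distance of mug from where it was at the start of the episode above 0.04 m or angle between mug's own z axis and vertical above 0.5 rad).
Of block_1, block_2, block_3, block_4 only 2 to 4 are there at a start; the rules pass over those that are not, and their reading is None.
At some moment in a run one of roller, block_1, block_2, block_3, block_4 may be knocked a few centimetres aside while the robot is not near it.
Once in a run the grip may slacken for a moment while it holds something.
It also fails if it takes over 210 s, if anything falls off the work surface, if the arm or the gripper's body presses on something with over 40 N, if the wrist force passes 120 N, or if a joint passes its speed limit or range.

## Working session

There is one attempt and no reset: what is moved stays moved. The work goes in short steps, Python scripts to look and compute and a shell command to move; the robot and the scene stay as the last step left them, time stands still between calls to the robot, and variables do not carry over. Pictures are saved under pics/ and viewed, at most 14 in all, crops included, and the job is handed in when it is done.

```bash
mkdir -p pics; cat > h.py <<'E'
import numpy as np, cv2
from bench import env, snapshot, get_calibration
def snap(name,fn=None):
    c=get_calibration(name); p,d=snapshot(name)
    if fn: cv2.imwrite('pics/'+fn,p[:,:,::-1])
    np.savez('/tmp/'+name+'.npz',p=p,d=d,K=c["intrinsics"],dist=c["dist"],T=c["T"])
    return p,d,c
def cloud(d,c):
    K=np.array(c["intrinsics"]);h,w=d.shape
    uv=np.stack(np.meshgrid(np.arange(w),np.arange(h)),-1).reshape(-1,1,2).astype(float)
    n=cv2.undistortPoints(uv,K,np.array(c["dist"],float)).reshape(h,w,2)
    P=np.dstack([n*d[...,None],d]); T=np.array(c["T"])
    W=P@T[:3,:3].T+T[:3,3]; W[d==0]=np.nan
    return W
E
python3 - <<'E'
from h import *
for n in("scene","side"):
    p,d,c=snap(n,n+'1.png'); print(np.round(c["T"],3).tolist())
s=env.state(); print(s)
E
```

```text
[[0.724, -0.42, 0.547, -0.259], [-0.69, -0.429, 0.583, -0.768], [-0.01, -0.799, -0.601, 0.966], [0.0, 0.0, 0.0, 1.0]]
[[-0.982, -0.136, 0.133, 0.359], [-0.189, 0.631, -0.752, 0.967], [0.018, -0.764, -0.645, 0.826], [0.0, 0.0, 0.0, 1.0]]
{'time_s': 0.1, 'qpos': array([ 9.65671800e-01,  1.81471044e-01,  1.60785613e+00,  2.46977666e-05,
        1.35380717e+00, -2.06315779e-01]), 'joint_vel': array([ 6.88044849e-04, -2.50589385e-04, -1.11838308e-03, -2.06956342e-04,
        7.51385992e-04, -5.32969159e-05]), 'effort': array([ 6.71184389e-04, -4.34822023e+01, -3.42695832e+01,  7.04329927e-02,
        3.40744166e-02, -7.07105210e-05]), 'eef_pos': array([0.22300947, 0.52950621, 0.24592288]), 'eef_rot': array([ 1.98088098e-01,  9.80183917e-01, -7.03508408e-04, -3.15316210e-04]), 'ft_force': array([ 0.3156193 ,  0.22448483, -0.42193272]), 'wrist_torque': array([0.00808343, 0.00510114, 0.06348612]), 'gripper_force': 0.0, 'gripper_width': 0.08805646773280118}
```

View pics/scene1.png

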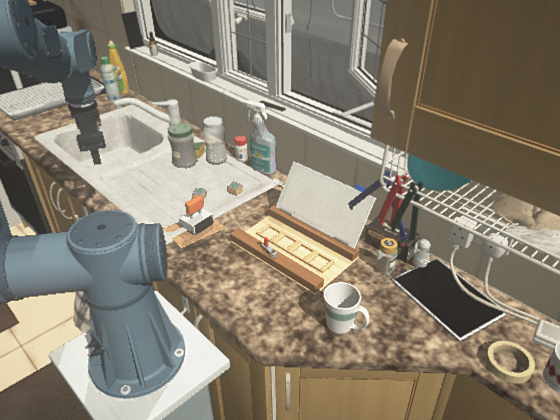

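View pics/side1.png

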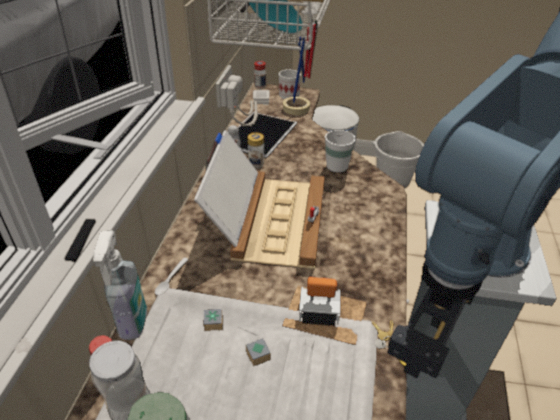

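The scene picture shows the press around (300,245), sheet open behind it, clamp peg (267,243), roller on its mat (195,215), two green-marked blocks (199,193) and (234,187), mug (343,307), and jar (387,255). The side picture shows the same two blocks at (213,318) and (258,350).

```bash
python3 - <<'E'
from h import *
from scipy import ndimage as ni
for n in("scene","side"):
    z=np.load(f'/tmp/{n}.npz'); W=cloud(z['d'],dict(intrinsics=z['K'],dist=z['dist'],T=z['T'])); p=z['p']
    hsv=cv2.cvtColor(p,cv2.COLOR_RGB2HSV); H,S,V=[hsv[...,i].astype(int) for i in range(3)]
    ws=(W[...,0]>0.1)&(W[...,0]<1)&(abs(W[...,1])<.9)&(W[...,2]>0.0)&(W[...,2]<.2)
    for nm,m in dict(green=(H>60)&(H<95)&(S>70),orange=(H>4)&(H<14)&(S>190)&(V>150),red=((H>174)|(H<4))&(S>170)&(V>90),ochre=(H>15)&(H<28)&(S>170)&(V>120)).items():
        l,k=ni.label(m&ws)
        for i in range(1,k+1):
            q=l==i
            if q.sum()>=8:
                yx=np.argwhere(q).mean(0); w=W[q]; print(n,nm,q.sum(),yx[::-1].round(),np.median(w,0).round(3),w.min(0).round(3),w.max(0).round(3))
    # press rails: points with z 0.028..0.042
    m=(W[...,2]>.030)&(W[...,2]<.040)&(W[...,0]>.2)&(W[...,0]<.95)&(abs(W[...,1]+.05)<.45)&ws
    l,k=ni.label(m)
    for i in range(1,k+1):
        q=l==i
        if q.sum()>100: print('rail',n,q.sum(),np.argwhere(q).mean(0)[::-1].round(),cv2.minAreaRect(W[q][:,:2].astype(np.float32)),cv2.boxPoints(cv2.minAreaRect(W[q][:,:2].astype(np.float32))).round(3).tolist())
    if n=='side':
        c=p[120:370,170:380]; cv2.imwrite('pics/c1.png',cv2.resize(c,None,fx=2.4,fy=2.4,interpolation=cv2.INTER_CUBIC)[:,:,::-1])
E
```

```text
scene green 75 [264. 150.] [0.761 0.379 0.103] [0.744 0.362 0.078] [0.771 0.419 0.123]
scene green 36 [266. 165.] [0.762 0.378 0.046] [0.75  0.369 0.02 ] [0.769 0.389 0.062]
rail scene 706 [315. 230.] ((0.6157886385917664, 0.01750338077545166), (0.036563895642757416, 0.3348023295402527), 4.532430171966553) [[0.5839999914169312, 0.18299999833106995], [0.6110000014305115, -0.1509999930858612], [0.6470000147819519, -0.14800000190734863], [0.6209999918937683, 0.1860000044107437]]
rail scene 1034 [278. 258.] ((0.45232367515563965, 0.00843404233455658), (0.044131968170404434, 0.3387550413608551), 3.827425718307495) [[0.4189999997615814, 0.17599999904632568], [0.44200000166893005, -0.16200000047683716], [0.4860000014305115, -0.1589999943971634], [0.46299999952316284, 0.17900000512599945]]
side green 179 [135. 297.] [0.746 0.43  0.104] [0.743 0.386 0.075] [0.756 0.449 0.123]
side green 178 [141. 316.] [0.747 0.426 0.041] [0.744 0.386 0.017] [0.756 0.447 0.063]
side green 28 [212. 316.] [0.61  0.379 0.027] [0.6   0.373 0.023] [0.618 0.387 0.031]
side green 54 [258. 348.] [0.498 0.437 0.028] [
[... 742 characters left out ...]
4], [0.6460000276565552, -0.1420000046491623], [0.6259999871253967, 0.1889999955892563]]
rail side 1141 [312. 219.] ((0.4523165225982666, 0.010954603552818298), (0.039067063480615616, 0.3358859419822693), 3.8405847549438477) [[0.421999990940094, 0.1770000010728836], [0.4440000057220459, -0.15800000727176666], [0.4830000102519989, -0.1550000011920929], [0.460999995470047, 0.18000000715255737]]
rail side 185 [319. 315.] ((0.39204347133636475, 0.3370310664176941), (0.06864424794912338, 0.01560877077281475), 5.992453575134277) [[0.3569999933242798, 0.3409999907016754], [0.35899999737739563, 0.32600000500679016], [0.4269999861717224, 0.3330000042915344], [0.42500001192092896, 0.3479999899864197]]
```

View pics/c1.png

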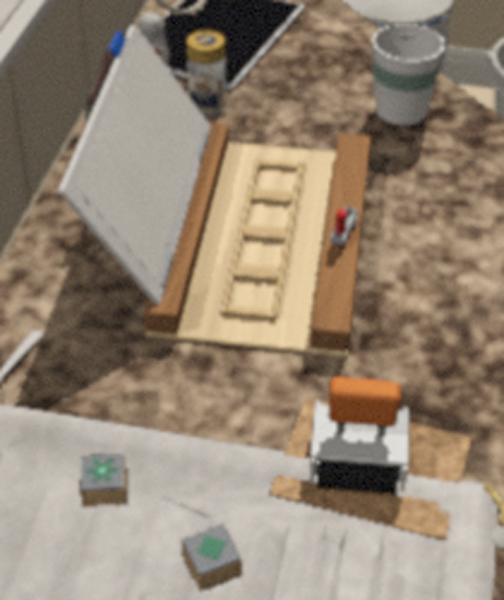

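Crop shows the press with four pockets, the star block at (103,470) and the diamond block at (212,550), and the roller on its mat. Press pose works out at about (0.536, 0.015) with yaw 0.067, and the rail spacing roughly matches the given sizes (165 mm measured, 168 expected). I'll look at the blocks with the wrist camera next.

```bash
python3 -m pendant '[[[0,0.04,-0.014,0.005,0],[0,0.04,-0.014,0.005,0],[0,0.04,-0.014,0.005,0],[0,0.04,-0.014,0.005,0],[0,0.04,-0.014,0.005,0],[0,0.04,-0.014,0.005,0],[0,0.04,-0.014,0.005,0],[0,0,0,0,0],[0,0,0,0,0]]]'
python3 - <<'E'
from h import *
s=env.state(); print(s['eef_pos'],s['ft_force'])
p,d,c=snap('wrist','w1.png'); print(np.round(c['T'],3).tolist())
E
```

```text
time_s: 1.0
eef_pos: [0.5037, 0.4311, 0.2808]
eef_rot: [0.199, 0.98, -0.0, -0.001]
ft_force: [-0.7, -0.4, -0.6]
gripper_width: 0.0883
gripper_force: 0.0
[0.50371408 0.43113877 0.28077788] [-0.74272465 -0.43514877 -0.57974286]
[[0.391, 0.872, 0.296, 0.427], [0.921, -0.37, -0.126, 0.464], [-0.0, 0.322, -0.947, 0.418], [0.0, 0.0, 0.0, 1.0]]
```

View pics/w1.png

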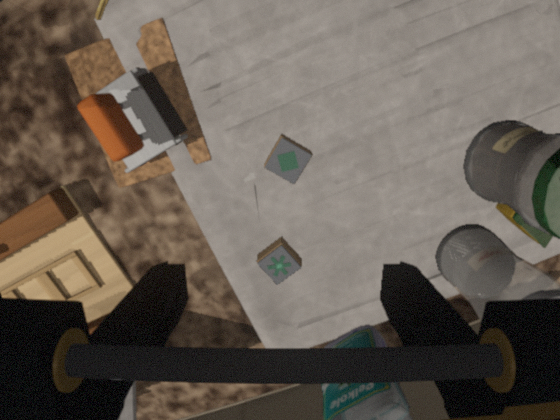

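The wrist picture shows the diamond block (288,160), the star block (279,262) and the roller on its mat (130,115). Now for poses by height masking.

```bash
cat >> h.py <<'E'
def block(W,x,y,z0=.022,z1=.036,r=.045):
    m=(W[...,2]>z0)&(W[...,2]<z1)&(np.hypot(W[...,0]-x,W[...,1]-y)<r)
    r=cv2.minAreaRect(W[m][:,:2].astype(np.float32)); return np.round(r[0],4),np.round(r[1],4),r[2],m.sum(),np.median(W[m][:,2]).round(4)
E
python3 - <<'E'
from h import *
z=np.load('/tmp/wrist.npz'); W=cloud(z['d'],dict(intrinsics=z['K'],dist=z['dist'],T=z['T']))
print(block(W,.61,.379),block(W,.498,.437))
hs=cv2.cvtColor(z['p'],cv2.COLOR_RGB2HSV); m=(hs[...,0]>4)&(hs[...,0]<14)&(hs[...,1]>190)&(W[...,2]>.09)
print('grip',cv2.minAreaRect(W[m][:,:2].astype(np.float32)),np.median(W[m],0))
m=(W[...,2]>.036)&(W[...,2]<.048)&(W[...,1]>.22)&(W[...,0]<.5)
print('deck',cv2.minAreaRect(W[m][:,:2].astype(np.float32)))
m=(W[...,2]>.002)&(W[...,2]<.007)&(W[...,1]>.2)&(W[...,0]<.52)&(hs[...,1]>90)
print('mat',m.sum(),cv2.minAreaRect(W[m][:,:2].astype(np.float32)),[np.percentile(W[m][:,i],[1,50,99]) for i in (0,1)])
E
```

```text
(array([0.6103, 0.3795]), array([0.0395, 0.0397]), 15.930591583251953, np.int64(983), np.float64(0.0263)) (array([0.4991, 0.4374]), array([0.0396, 0.0393]), 35.835811614990234, np.int64(1272), np.float64(0.0262))
grip ((0.45559588074684143, 0.3849361538887024), (0.24371913075447083, 0.06448770314455032), 55.54273986816406) [0.46129402 0.3874695  0.30624578]
deck ((0.39580482244491577, 0.30782753229141235), (0.08453309535980225, 0.07081922143697739), 5.238844394683838)
mat 6279 ((0.3604375123977661, 0.297079473733902), (0.14194799959659576, 0.20124009251594543), 83.50829315185547) [array([0.2737982 , 0.34715863, 0.46166329]), array([0.24313315, 0.31388729, 0.36994219])]
```

```bash
python3 -m pendant '[[[0,-0.0046,0.0063,-0.03,-0.137],[0,0,0,-0.03,-0.137],[0,0,0,-0.03,-0.137],[0,0,0,-0.03,-0.137],[0,0,0,-0.047,0],[0,0,0,-0.047,0],[0,0,0,-0.047,0],[0,0,0,0,0],[0,0,0,0,0]]]' 25
python3 -c "
from h import *
print(env.state()['eef_pos'],env.state()['qpos'])"
```

```text
time_s: 1.95
eef_pos: [0.497, 0.4387, 0.0206]
eef_rot: [0.455, 0.89, -0.001, -0.001]
ft_force: [0.6, 0.8, 0.2]
gripper_width: 0.0881
gripper_force: 0.0
[0.49702274 0.43867882 0.02063602] [ 5.44399237e-01  6.34028075e-01  1.48806938e+00  2.03152389e-04
  1.02183597e+00 -8.12143983e-02]
```

```bash
python3 -m pendant '[[[255,0,0,0,0],[255,0,0,0,0],[255,0,0,0,0],[255,0,0,0,0],[255,0,0,0,0],[255,0,0,0,0],[255,0,0,0.04,0],[255,0,0,0.04,0],[255,0,0,0.04,0],[255,0,0,0,0]]]' 25
```

```text
time_s: 2.95
eef_pos: [0.5021, 0.4404, 0.148]
eef_rot: [0.456, 0.89, 0.005, 0.003]
ft_force: [0.6, -0.3, -0.3]
gripper_width: 0.0394
gripper_force: 25.0
```

```bash
python3 -m pendant '[[[255,0.0036,-0.0455,0,0.1],[255,0.0036,-0.0455,0,0.1],[255,0.0036,-0.0455,0,0.1],[255,0.0036,-0.0455,0,0.1],[255,0.0036,-0.0455,0,0.1],[255,0.0036,-0.0455,0,0.1],[255,0.0036,-0.0455,0,0.1],[255,0.0036,-0.0455,0,0.1],[255,0.0036,-0.0455,0,0.1],[255,0.0036,-0.0455,0,0.112],[255,0,0,0,0],[255,0,0,0,0]]]'
python3 - <<'E'
from h import *
s=env.state(); print(s['eef_pos'],s['eef_rot'],s['gripper_width'])
p,d,c=snap('wrist','w2.png'); W=cloud(d,c)
E
```

```text
time_s: 4.15
eef_pos: [0.5342, -0.0177, 0.1399]
eef_rot: [-0.031, 1.0, 0.0, -0.001]
ft_force: [0.3, 1.9, -0.6]
gripper_width: 0.0396
gripper_force: 25.0
[ 0.5341793  -0.01765018  0.13994881] [-3.05600332e-02  9.99532664e-01  3.75217726e-04 -6.30842164e-04] 0.03956242623536804
```

View pics/w2.png

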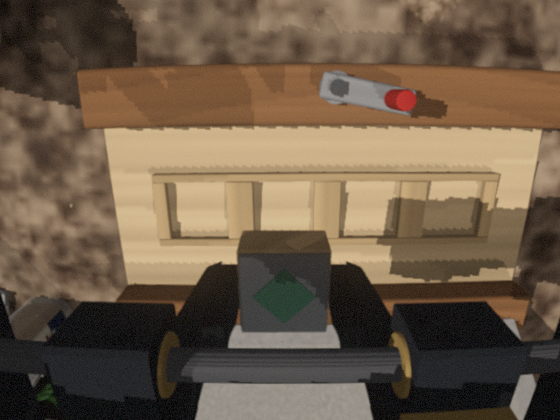

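The wrist picture shows the held diamond block (283,295) and the rib frame spanning columns 152–498, rows 172–242. The clamp pivot is at (338,88) and the peg at (402,100). I'll use the ribs to refine the press pose.

```bash
python3 - <<'E'
from h import *
z=np.load('/tmp/wrist.npz'); c=dict(intrinsics=z['K'],dist=z['dist'],T=z['T']); W=cloud(z['d'],c)
v,u=np.mgrid[:420,:560]
a=0.067; R=np.array([[np.cos(a),np.sin(a)],[-np.sin(a),np.cos(a)]])
L=(W[...,:2]-[.536,.015])@R.T; Z=W[...,2]
q=(v<255)
for nm,m in dict(rib=q&(Z>.0095)&(Z<.017)&(v>150),rail=q&(Z>.03)&(Z<.038)&(v<140),).items():
    r=cv2.minAreaRect(L[m].astype(np.float32)); print(nm,m.sum(),r,np.percentile(L[m],[1,99],axis=0).round(4).tolist())
for col in (200,290,370,455): print(col,[(rr,*W[rr,col].round(3)) for rr in (176,181,190,210,230,239)])
for (uu,vv) in [(402,100),(338,88)]: print(W[vv,uu].round(3),L[vv,uu].round(3))
# pocket floors: image edge corners by known px -> intersect with z=0.013
T=z['T'];
for uv in [(153,174),(499,174),(488,243),(162,243),(230,181),(255,181),(314,181),(341,181)]:
    n=cv2.undistortPoints(np.array([[uv]],float),z['K'],z['dist'].astype(float))[0,0]; r=T[:3,:3]@[*n,1]; t=(.013-T[2,3])/r[2]; P=T[:3,3]+t*r; print(uv,P.round(4),(R@(P[:2]-[.536,.015])).round(4))
E
```

```text
rib 10443 ((0.0028610285371541977, 0.00028471648693084717), (0.26454585790634155, 0.059152018278837204), 89.96881103515625) [[-0.0263, -0.1302], [0.0312, 0.1304]]
rail 26585 ((-0.08255098760128021, -0.002644941210746765), (0.3284299373626709, 0.03959326073527336), 89.9964599609375) [[-0.1017, -0.1629], [-0.0635, 0.1519]]
200 [(176, np.float64(0.518), np.float64(-0.081), np.float64(0.012)), (181, np.float64(0.522), np.float64(-0.081), np.float64(0.011)), (190, np.float64(0.531), np.float64(-0.082), np.float64(0.005)), (210, np.float64(0.547), np.float64(-0.082), np.float64(0.006)), (230, np.float64(0.563), np.float64(-0.083), np.float64(0.006)), (239, np.float64(0.569), np.float64(-0.082), np.float64(0.012))]
290 [(176, np.float64(0.514), np.float64(-0.014), np.float64(0.012)), (181, np.float64(0.519), np.float64(-0.014), np.float64(0.006)), (190, np.float64(0.527), np.float64(-0.013), np.float64(0.005)), (210, np.float64(0.543), np.float64(-0.012), np.float64(0.006)), (230, np.float64(0.515), np.float64(-0.016), np.float64(0.117)), (239, np.float64(0.515), np.float64(-0.016), np.floa
[... 581 characters left out ...]
at64(0.005)), (210, np.float64(0.535), np.float64(0.119), np.float64(0.005)), (230, np.float64(0.552), np.float64(0.124), np.float64(0.004)), (239, np.float64(0.557), np.float64(0.121), np.float64(0.012))]
[0.453 0.041 0.075] [-0.081  0.031]
[0.45  0.009 0.053] [-0.087 -0.   ]
(153, 174) [ 0.518 -0.116  0.013] [-0.0267 -0.1295]
(499, 174) [0.5016 0.1446 0.013 ] [-0.0256  0.1316]
(488, 243) [0.5586 0.1496 0.013 ] [0.0316 0.1328]
(162, 243) [ 0.5737 -0.1117  0.013 ] [ 0.0291 -0.129 ]
(230, 181) [ 0.5202 -0.0584  0.013 ] [-0.0207 -0.0721]
(255, 181) [ 0.5191 -0.0399  0.013 ] [-0.0206 -0.0536]
(314, 181) [0.5164 0.0036 0.013 ] [-0.0203 -0.01  ]
(341, 181) [0.5152 0.0236 0.013 ] [-0.0202  0.01  ]
```

```bash
python3 -m pendant '[[[255,0.006,0,-0.03,0],[255,0,0,-0.03,0],[255,0,0,-0.03,0],[255,0,0,0,0],[255,0,0,0,0],[255,0,0,0,0]]]'
```

```text
time_s: 4.8
eef_pos: [0.5418, -0.0163, 0.0523]
eef_rot: [-0.033, 0.999, -0.0, 0.001]
ft_force: [-0.3, -0.6, -0.0]
gripper_width: 0.0395
gripper_force: 25.0
```

```bash
python3 -m pendant '[[[255,-0.0015,-0.0005,-0.013,0],[255,0,0,-0.0125,0],[255,0,0,0,0],[255,0,0,0,0],[90,0,0,0,0],[90,0,0,0,0],[90,0,0,0,0],[90,0,0,0.03,0],[90,0,0,0.04,0],[0,0,0.03,0.04,0],[0,0,0.03,0.02,0],[0,0,0,0,0]]]'
python3 - <<'E'
from h import *
s=env.state(); print(s['eef_pos'])
p,d,c=snap('wrist'); W=cloud(d,c); r=block(W,.541,-.017,.028,.042); print(r)
a=.067; q=r[0]-[.5386,.0157]; print('press',q[0]+a*q[1],q[1]-a*q[0])
E
```

```text
time_s: 6.0
eef_pos: [0.5409, 0.0451, 0.1587]
eef_rot: [-0.034, 0.999, -0.0, 0.003]
ft_force: [-0.9, -0.5, 0.1]
gripper_width: 0.079
gripper_force: 0.0
[0.54088437 0.04507213 0.15871914]
(array([ 0.5405, -0.0176]), array([0.039 , 0.0391]), 4.229029178619385, np.int64(2571), np.float64(0.0327))
press -0.00033109999999998696 -0.0334273
```

```bash
python3 -m pendant '[[[0,0,0.045,0,0],[0,0,0.045,0,0],[0,0,0.045,0,0],[0,0.01,0.045,0,0],[0,0.02,0.045,0,0.1],[0,0.02,0.045,0,0.109],[0,0.018,0.045,0,0],[0,0.0015,0.0195,-0.03,0],[0,0,0,0,0],[0,0,0,0,0]]]'
python3 - <<'E'
from h import *
s=env.state(); print(s['eef_pos'],s['eef_rot'])
p,d,c=snap('wrist'); W=cloud(d,c); print(block(W,.61,.3795))
E
```

```text
time_s: 7.05
eef_pos: [0.6073, 0.3757, 0.1221]
eef_rot: [-0.137, 0.991, -0.001, -0.003]
ft_force: [-0.2, -0.0, -0.2]
gripper_width: 0.0879
gripper_force: 0.0
[0.60729261 0.37569823 0.12205484] [-0.13680677  0.99059364 -0.0010359  -0.00265971]
(array([0.6105, 0.379 ]), array([0.0392, 0.0396]), 16.237585067749023, np.int64(3078), np.float64(0.0263))
```

```bash
python3 -m pendant '[[[0,0.003,0.003,-0.034,0],[0,0,0,-0.034,0],[0,0,0,-0.033,0],[0,0,0,0,0],[255,0,0,0,0],[255,0,0,0,0],[255,0,0,0,0],[255,0,0,0,0],[255,0,0,0,0],[255,0,0,0,0],[255,0,0,0,0],[255,0,0,0,0]]]' 25
python3 -m pendant '[[[255,0,0,0.045,0],[255,0,0,0.045,0],[255,0,0,0.035,0],[255,-0.02,0,0,0],[255,-0.02,-0.04,0,0],[255,-0.02,-0.045,0,-0.1],[255,-0.0175,-0.045,0,-0.106],[255,0,-0.045,0,0],[255,0,-0.045,0,0],[255,0,-0.043,0,0],[255,0,0,0,0],[255,0,0,0,0]]]'
```

```text
time_s: 8.3
eef_pos: [0.6118, 0.3804, 0.0246]
eef_rot: [-0.137, 0.991, 0.0, 0.0]
ft_force: [-1.0, -0.6, 3.3]
gripper_width: 0.0398
gripper_force: 25.0
time_s: 9.5
eef_pos: [0.5342, 0.1165, 0.1492]
eef_rot: [-0.033, 0.999, 0.0, -0.0]
ft_force: [-0.4, 0.2, 0.3]
gripper_width: 0.0396
gripper_force: 25.0
```

```bash
python3 - <<'E'
from h import *
s=env.state(); print(s['eef_pos'])
p,d,c=snap('wrist'); W=cloud(d,c); m=(W[...,2]>.105)&(W[...,2]<.16)&(abs(W[...,0]-.525)<.02); m[:,:245]=0;m[:,325:]=0; m[330:]=0
print(m.sum(),np.percentile(W[m],[2,25,50,98],axis=0).round(4).tolist())
E
```

```text
[0.53423379 0.1165093  0.14922233]
7147 [[0.5124, 0.0998, 0.127], [0.5145, 0.1078, 0.1474], [0.523, 0.1163, 0.1508], [0.5441, 0.1324, 0.1524]]
```

```bash
python3 -m pendant '[[[255,-0.0015,-0.002,-0.03,0],[255,0,0,-0.03,0],[255,0,0,-0.03,0],[255,0,0,0,0],[255,0,0,0,0],[255,0,0,0,0]]]'
```

```text
time_s: 10.15
eef_pos: [0.5339, 0.116, 0.0608]
eef_rot: [-0.035, 0.999, -0.0, 0.001]
ft_force: [-0.0, 0.3, -0.2]
gripper_width: 0.0396
gripper_force: 25.0
```

```bash
python3 -m pendant '[[[255,-0.001,-0.0015,-0.016,0],[255,0,0,-0.0145,0],[255,0,0,0,0],[255,0,0,0,0],[90,0,0,0,0],[90,0,0,0,0],[90,0,0,0,0],[90,0,0,0.03,0],[90,0,0,0.04,0],[0,0,-0.01,0.045,0],[0,-0.01,-0.03,0.045,0],[0,-0.02,-0.03,0.04,0]]]'
python3 -m pendant '[[[0,-0.04,0,0.045,0],[0,-0.04,0,0.045,0],[0,0,0,0,0]]]'
python3 - <<'E'
from h import *
s=env.state(); print(s['eef_pos'],s['qpos'])
p,d,c=snap('wrist','w3.png'); W=cloud(d,c)
for xy in((.541,-.017),(.532,.1145)): print(block(W,*xy,.028,.042))
snap('side'); snap('scene','s2.png')
E
```

```text
time_s: 11.35
eef_pos: [0.5046, 0.048, 0.2243]
eef_rot: [-0.035, 0.999, -0.0, 0.001]
ft_force: [1.5, 0.0, -0.1]
gripper_width: 0.0791
gripper_force: 0.0
time_s: 11.65
eef_pos: [0.4375, 0.0484, 0.3026]
eef_rot: [-0.034, 0.999, -0.001, 0.005]
ft_force: [0.1, 0.0, 0.4]
gripper_width: 0.0885
gripper_force: 0.0
[0.4375076  0.04835637 0.30260156] [-1.60810462e-01 -1.88368000e-01  1.86185185e+00 -4.83303633e-05
  1.45772794e+00 -1.79959837e+00]
(array([ 0.5403, -0.0177]), array([0.0387, 0.0394]), 3.498194694519043, np.int64(968), np.float64(0.0328))
(array([0.5307, 0.1134]), array([0.0398, 0.0399]), 4.28278923034668, np.int64(998), np.float64(0.0328))
```

View pics/w3.png

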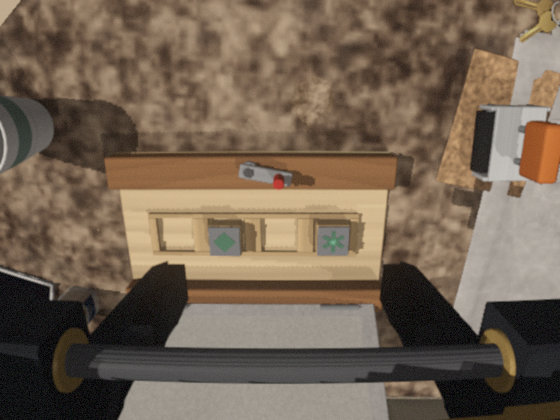

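Both blocks are seated: diamond (225,241), star (333,240). The clamp bar leans about 0.2 rad toward the sheet line, with its peg at (279,182), so I'll square it first. I also need the sheet's edge and a check for hidden blocks.

```bash
python3 - <<'E'
from h import *
a=.067; R=np.array([[np.cos(a),np.sin(a)],[-np.sin(a),np.cos(a)]])
for n in('scene','side','wrist'):
    z=np.load(f'/tmp/{n}.npz'); W=cloud(z['d'],dict(intrinsics=z['K'],dist=z['dist'],T=z['T'])); p=z['p'].astype(int)
    L=np.dstack([(W[...,:2]-[.5386,.0157])@R.T,W[...,2]])
    m=(p.min(2)>90)&(np.ptp(p,axis=2)<35)&(L[...,0]>.07)&(L[...,0]<.22)&(abs(L[...,1])<.17)&(L[...,2]>.05)&(L[...,2]<.21)
    if m.sum()<50: continue
    q=L[m]; A=np.polyfit(q[:,2],q[:,0],1); print(n,m.sum(),'x at z36',np.polyval(A,.036),'angle',np.pi/2+np.arctan(A[0]),np.percentile(q,[1,99],axis=0).round(3).tolist())
    if n=='side':
        h=cv2.cvtColor(z['p'],cv2.COLOR_RGB2HSV); b=(h[...,0]>100)&(h[...,0]<125)&(h[...,1]>130)&(L[...,0]>.05)&(L[...,0]<.3)&(abs(L[...,1])<.2)
        print('blue',b.sum(),np.median(L[b],0) if b.any() else 0, np.median(W[b],0) if b.any() else 0)
    # wall/obstacles behind
    for yy in(-.1,0,.1):
        k=(abs(L[...,1]-yy)<.02)&(L[...,2]>.1)&(L[...,2]<.35)&(L[...,0]>.19); print(' behind',yy,k.sum(),np.percentile(L[k][:,0],[1,50]).round(3) if k.any() else '')
E
```

```text
scene 4080 x at z36 0.08417749552026363 angle 2.146280125845441 [[0.092, -0.155, 0.052], [0.172, 0.149, 0.169]]
 behind -0.1 389 [0.248 0.269]
 behind 0 642 [0.255 0.277]
 behind 0.1 828 [0.263 0.32 ]
side 3573 x at z36 0.08258303400911722 angle 2.1568970698591188 [[0.093, -0.149, 0.052], [0.174, 0.154, 0.169]]
blue 32 [ 0.17677076 -0.09823587  0.17810758] [ 0.72166338 -0.0705219   0.17810758]
 behind -0.1 1245 [0.249 0.362]
 behind 0 1308 [0.256 0.345]
 behind 0.1 1744 [0.264 0.371]
wrist 16063 x at z36 0.08478439863352066 angle 2.1441183311174576 [[0.094, -0.135, 0.051], [0.16, 0.151, 0.152]]
 behind -0.1 0 
 behind 0 0 
 behind 0.1 0
```

View pics/s2.png

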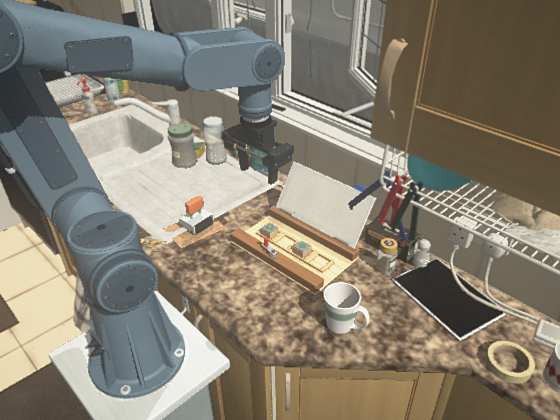

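The scene picture shows nothing more on the worktop, and the sheet is open at about 2.15 rad. The area right behind it still needs a look. First I'll pinch the peg and turn the clamp back to 0.

```bash
python3 -m pendant '[[[130,0.0155,-0.006,-0.045,0],[130,0,0,-0.05,0],[130,0,0,-0.05,0],[130,0,0,-0.04,0],[130,0,0,-0.03,0],[130,0,0,0,0],[130,0,0,0,0]]]' 10
python3 - <<'E'
from h import *
s=env.state(); print(s['eef_pos'])
p,d,c=snap('wrist'); W=cloud(d,c); h=cv2.cvtColor(p,cv2.COLOR_RGB2HSV)
m=((h[...,0]>172)|(h[...,0]<5))&(h[...,1]>150)&(W[...,2]>.045)&(W[...,2]<.08); t=m&(W[...,2]>.070)
print(m.sum(),cv2.minEnclosingCircle(W[t][:,:2].astype(np.float32)) if t.any() else 0,np.median(W[t],0))
E
```

```text
time_s: 12.5
eef_pos: [0.4523, 0.0428, 0.0803]
eef_rot: [-0.034, 0.999, 0.0, -0.002]
ft_force: [0.9, 0.1, 0.0]
gripper_width: 0.0435
gripper_force: 0.0
[0.45225222 0.04280012 0.08028331]
528 ((0.4558025896549225, 0.04297615587711334), 0.0032123103737831116) [0.45201288 0.04290001 0.07528055]
```

```bash
python3 -m pendant '[[[130,0,0,-0.016,0],[255,0,0,0,0],[255,0,0,0,0],[255,0,0,0,0],[255,0,0,0,0],[255,-0.003,0.0005,0,0],[255,-0.003,0.0005,0,0],[255,0,0,0,0],[130,0,0,0,0],[130,0,0,0,0],[130,0,0,0.045,0],[130,0,0,0.045,0]]]' 10
python3 - <<'E'
from h import *
s=env.state(); print(s['eef_pos'])
p,d,c=snap('wrist'); W=cloud(d,c); h=cv2.cvtColor(p,cv2.COLOR_RGB2HSV)
m=((h[...,0]>172)|(h[...,0]<5))&(h[...,1]>150)&(W[...,2]>.07)&(W[...,2]<.08)
print(m.sum(),cv2.minEnclosingCircle(W[m][:,:2].astype(np.float32)))
E
```

```text
time_s: 13.75
eef_pos: [0.4447, 0.0438, 0.1544]
eef_rot: [-0.034, 0.999, 0.001, -0.003]
ft_force: [0.6, 0.2, -0.4]
gripper_width: 0.0411
gripper_force: 0.0
[0.444708   0.04375363 0.15444401]
245 ((0.44838398694992065, 0.04317277669906616), 0.005561510566622019)
```

```bash
python3 -m pendant '[[[255,0,0,0.048,0],[255,0,-0.01,0.048,0],[255,0.03,-0.015,0.048,0],[255,0.045,-0.02,0.03,0],[255,0.045,-0.015,0.02,0],[255,0.045,-0.015,0,0],[255,0,0,0,0],[255,0,0,0,0]]]'
python3 - <<'E'
from h import *
s=env.state(); print(s['eef_pos'])
p,d,c=snap('wrist','w4.png')
E
```

```text
time_s: 14.6
eef_pos: [0.6002, -0.0265, 0.3353]
eef_rot: [-0.034, 0.999, 0.001, -0.002]
ft_force: [-0.3, -0.7, 0.0]
gripper_width: 0.0001
gripper_force: 0.0
[ 0.60017981 -0.02651096  0.335304  ]
```

View pics/w4.png

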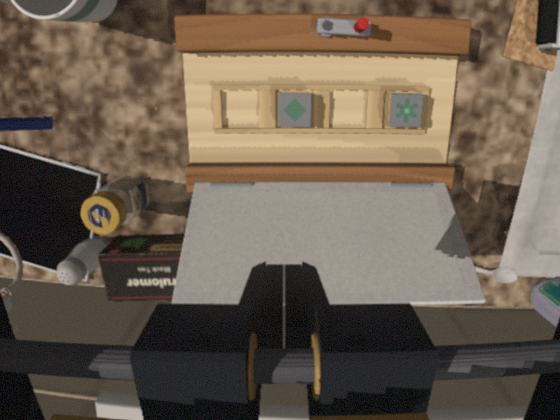

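The picture shows the pockets holding diamond (295,110) and star (407,110), the clamp squared, and the sheet open. A tea box stands at (145,270) and the jar at (103,213) near the sheet's -y end, so I'll push at mid-span. I'll stop with the sheet near vertical to look behind it.

```bash
python3 - <<'E'
from h import *
a=.067; R=np.array([[np.cos(a),np.sin(a)],[-np.sin(a),np.cos(a)]])
for n in('wrist','scene'):
    z=np.load(f'/tmp/{n}.npz'); W=cloud(z['d'],dict(intrinsics=z['K'],dist=z['dist'],T=z['T']))
    L=np.dstack([(W[...,:2]-[.5386,.0157])@R.T,W[...,2]]); 
    if n=='wrist':
        v,u=np.mgrid[:420,:560]; k=(u<185)&(v>235)&(v<300)&(u>105)&(L[...,2]>.03); print('box',np.percentile(L[k],[2,50,98],axis=0).round(3).tolist())
        k=(u<190)&(v<300)&(v>170)&(L[...,2]>.06)&(L[...,2]<.12); print('jar',np.percentile(L[k],[2,50,98],axis=0).round(3).tolist())
        k=(u>215)&(u<480)&(v>300)&(v<330)&(L[...,2]<.2); print('wall',np.percentile(L[k],[1,50,99],axis=0).round(3).tolist())
        k=(u<120)&(v<20); print('mug',np.percentile(W[k],[2,50,98],axis=0).round(3).tolist())
E
python3 -m pendant '[[[255,0.045,0.015,0,0],[255,0.045,0.014,0,0],[255,0.046,0.015,0,0],[255,0,0.01,-0.02,0],[255,0,0,0,0],[255,0,0,0,0]]]'
```

```text
box [[0.149, -0.273, 0.034], [0.187, -0.221, 0.065], [0.233, -0.148, 0.16]]
jar [[0.087, -0.39, 0.062], [0.183, -0.242, 0.066], [0.232, -0.153, 0.103]]
wall [[0.17, -0.105, -0.0], [0.287, 0.176, 0.04], [0.292, 0.25, 0.17]]
mug [[nan, nan, nan], [nan, nan, nan], [nan, nan, nan]]
time_s: 15.25
eef_pos: [0.735, 0.0283, 0.3182]
eef_rot: [-0.035, 0.999, -0.0, -0.001]
ft_force: [-0.2, -0.1, 0.4]
gripper_width: 0.0002
gripper_force: 0.0
```

```bash
python3 -m pendant '[[[255,0,0,-0.045,0],[255,0,0,-0.045,0],[255,0,0,-0.042,0],[255,0,0,-0.03,0],[255,0,0,0,0],[255,-0.017,-0.001,0.004,0],[255,-0.028,-0.002,0.013,0],[255,-0.03,-0.002,0.009,0],[255,-0.02,-0.0015,0.003,0],[255,-0.03,-0.002,-0.003,0],[255,0,0,0,0],[255,0,0,0,0]]]'
```

```text
time_s: 16.45
eef_pos: [0.6127, 0.0188, 0.1854]
eef_rot: [-0.034, 0.999, -0.001, 0.003]
ft_force: [-0.4, 0.6, -0.2]
gripper_width: 0.0002
gripper_force: 0.0
```

```bash
python3 -m pendant '[[[255,0.02,0,0.04,0],[255,0,0,0.05,0],[255,0,0,0.04,0],[255,0,0,0,0],[255,0,0,0,0]]]'
python3 - <<'E'
from h import *
s=env.state(); print(s['eef_pos'])
p,d,c=snap('wrist','w5.png')
snap('side','sd3.png')
E
```

```text
time_s: 16.95
eef_pos: [0.6331, 0.0191, 0.3145]
eef_rot: [-0.034, 0.999, -0.0, 0.002]
ft_force: [-0.1, 0.4, 0.2]
gripper_width: 0.0003
gripper_force: 0.0
[0.63310561 0.01912949 0.31451019]
```

View pics/w5.png

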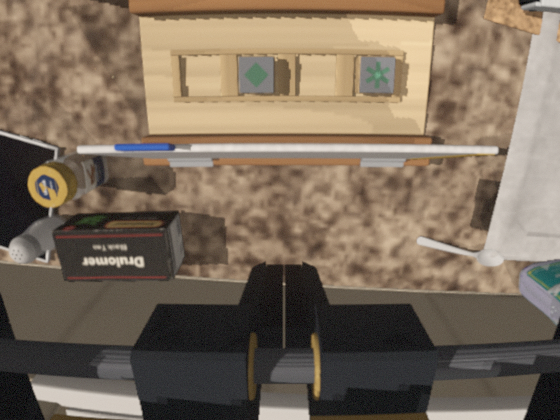

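View pics/sd3.png

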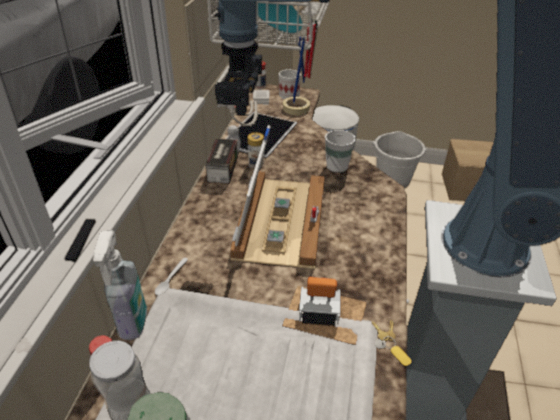

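No third block behind the sheet: bare worktop between the sheet (290,148) and the wall, and the side view agrees. So there are just two blocks. The sheet is near vertical, so I'll carry on folding it down.

```bash
python3 -m pendant '[[[255,0,0,-0.045,0],[255,0,0,-0.045,0],[255,0,0,-0.04,0],[255,-0.02,-0.001,0,0],[255,-0.025,-0.0015,-0.009,0],[255,-0.024,-0.0015,-0.012,0],[255,-0.024,-0.0015,-0.015,0],[255,-0.019,-0.001,-0.022,0],[255,-0.015,-0.001,-0.022,0],[255,-0.01,0,-0.021,0],[255,-0.007,0,-0.018,0],[255,0,0,0,0]]]'
```

```text
time_s: 18.25
eef_pos: [0.4835, 0.0126, 0.0594]
eef_rot: [-0.034, 0.999, 0.001, -0.004]
ft_force: [-1.0, 0.4, 0.1]
gripper_width: 0.0007
gripper_force: 0.0
```

```bash
python3 -m pendant '[[[255,0,0,-0.007,0],[255,0,0,-0.004,0],[255,0,0,-0.002,0],[255,0,0,0,0],[255,0,0,0,0]]]'
```

```text
time_s: 18.75
eef_pos: [0.4882, 0.0117, 0.0504]
eef_rot: [-0.034, 0.999, -0.0, 0.001]
ft_force: [-0.2, 0.4, 0.6]
gripper_width: 0.0006
gripper_force: 0.6
```

```bash
python3 -m pendant '[[[255,0,0,-0.003,0],[255,0,0,-0.003,0],[255,0,0,0,0],[255,0,0,0,0]]]'
```

```text
time_s: 19.15
eef_pos: [0.4885, 0.0117, 0.0498]
eef_rot: [-0.035, 0.999, -0.0, -0.0]
ft_force: [-26.1, 3.3, 65.8]
gripper_width: 0.0007
gripper_force: 32.8
```

Seated against the stop. Next: back off and pinch the peg.

```bash
python3 -m pendant '[[[255,0,0,0.008,0],[130,0,0,0.045,0],[130,-0.02,0.016,0,0],[130,-0.021,0.0155,0,0],[130,0,0,0,0],[130,0,0,0,0]]]' 10
python3 - <<'E'
from h import *
s=env.state(); print(s['eef_pos'],s['gripper_width'])
p,d,c=snap('wrist'); W=cloud(d,c); h=cv2.cvtColor(p,cv2.COLOR_RGB2HSV)
m=((h[...,0]>172)|(h[...,0]<5))&(h[...,1]>150)&(W[...,2]>.07)&(W[...,2]<.08)
print(m.sum(),cv2.minEnclosingCircle(W[m][:,:2].astype(np.float32)))
a=.067; R=np.array([[np.cos(a),np.sin(a)],[-np.sin(a),np.cos(a)]])
L=np.dstack([(W[...,:2]-[.5386,.0157])@R.T,W[...,2]]); k=(L[...,0]>-.06)&(L[...,0]<.0)&(abs(L[...,1])<.14)&(L[...,2]<.06)&(L[...,2]>.02)
q=L[k]; A,_,_,_=np.linalg.lstsq(np.c_[q[:,0],q[:,1],np.ones(len(q))],q[:,2],rcond=None); print(k.sum(),A,np.median(q[:,2]))
E
```

```text
time_s: 19.75
eef_pos: [0.4468, 0.0434, 0.0972]
eef_rot: [-0.035, 0.999, -0.0, 0.001]
ft_force: [0.6, 0.6, 0.2]
gripper_width: 0.0384
gripper_force: 0.0
[0.44676649 0.0434327  0.09724285] 0.03835916181966834
76 ((0.44822531938552856, 0.04342164099216461), 0.005009424407035112)
12270 [0.00028796 0.00017168 0.04153034] 0.04151657004658109
```

```bash
python3 -m pendant '[[[130,0,0,-0.033,0],[255,0,0,0,0],[255,0,0,0,0],[255,0,0,0,0],[255,0.0089,-0.0006,0,0],[255,0.0084,-0.0029,0,0],[255,0.0074,-0.0049,0,0],[255,0.0059,-0.0066,0,0],[255,0.004,-0.008,0,0],[255,0.0018,-0.0087,0,0],[255,0,-0.001,0,0],[255,0,0,0,0]]]' 12
```

```text
time_s: 21.0
eef_pos: [0.4939, 0.0099, 0.0675]
eef_rot: [-0.033, 0.999, -0.001, 0.012]
ft_force: [31.5, 6.2, -20.6]
gripper_width: 0.0067
gripper_force: 20.7
```

```bash
python3 -m pendant '[[[120,0,0,0,0],[120,0,0,0,0],[120,0,0,0.045,0],[120,-0.02,0.03,0.05,0],[0,-0.02,0.04,0.05,0],[0,-0.02,0.04,0.04,0],[0,0,0.04,0,0],[0,0,0,0,0],[0,0,0,0,0]]]'
python3 - <<'E'
from h import *
s=env.state(); print(s['eef_pos'])
p,d,c=snap('wrist','w6.png'); W=cloud(d,c); h=cv2.cvtColor(p,cv2.COLOR_RGB2HSV)
m=((h[...,0]>172)|(h[...,0]<5))&(h[...,1]>150)&(W[...,2]>.068)&(W[...,2]<.08)
print(m.sum(),cv2.minEnclosingCircle(W[m][:,:2].astype(np.float32)) if m.any() else '')
m=(W[...,2]>.038)&(W[...,2]<.048)&(W[...,1]>.22)&(W[...,0]<.5)
print('deck',m.sum(),cv2.minAreaRect(W[m][:,:2].astype(np.float32)))
m=(W[...,2]>.092)&(W[...,2]<.11)&(W[...,1]>.22)&(W[...,0]<.5)&(h[...,0]<16)&(h[...,1]>150)
print('grip',m.sum(),cv2.minAreaRect(W[m][:,:2].astype(np.float32)))
E
```

```text
time_s: 21.9
eef_pos: [0.4349, 0.1386, 0.2204]
eef_rot: [-0.035, 0.999, -0.0, 0.0]
ft_force: [0.3, -0.1, -0.9]
gripper_width: 0.077
gripper_force: 0.0
[0.43489461 0.13858135 0.22043647]
86 ((0.48312997817993164, 0.010493969544768333), 0.004263213369995356)
deck 4067 ((0.3958657383918762, 0.30643361806869507), (0.08445552736520767, 0.07154962420463562), 5.598006248474121)
grip 2549 ((0.39474499225616455, 0.30509886145591736), (0.05830239877104759, 0.020932966843247414), 5.346116542816162)
```

View pics/w6.png

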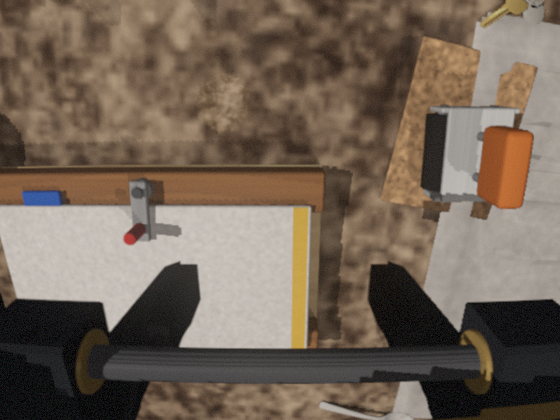

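Clamp lies across the sheet's edge (peg at (133,235)), with the yellow stripe at (300,280) and the roller's grip at (505,167). Next: the mat's centre, then the roller grasp.

```bash
python3 - <<'E'
from h import *
z=np.load('/tmp/side.npz'); T=z['T']
P=[]
for x,y in [(300,405),(470,437),(447,537),(270,482)]:
    n=cv2.undistortPoints(np.array([[[170+x/2.4,120+y/2.4]]],float),z['K'],z['dist'].astype(float))[0,0]; r=T[:3,:3]@[*n,1]; t=(.004-T[2,3])/r[2]; P.append((T[:3,3]+t*r)[:2])
P=np.array(P); print(P.round(3).tolist(),P.mean(0),np.linalg.norm(np.diff(P,axis=0,append=P[:1]),axis=1))
E
python3 -m pendant '[[[0,-0.01,0.042,0,0.024],[0,-0.01,0.042,0,0],[0,-0.01,0.042,-0.02,0],[0,-0.01,0.041,-0.04,0],[0,0,0,0,0],[0,0,0,0,0]]]' 40
```

```text
[[0.456, 0.25], [0.295, 0.257], [0.307, 0.372], [0.467, 0.344]] [0.38114283 0.30566956] [0.16121843 0.11553369 0.16170766 0.09504522]
time_s: 22.55
eef_pos: [0.396, 0.2983, 0.1642]
eef_rot: [-0.046, 0.999, -0.001, -0.002]
ft_force: [-0.5, 0.3, -0.1]
gripper_width: 0.0881
gripper_force: 0.0
```

```bash
python3 - <<'E'
from h import *
s=env.state(); print(s['eef_pos'])
p,d,c=snap('wrist'); W=cloud(d,c); h=cv2.cvtColor(p,cv2.COLOR_RGB2HSV)
m=(W[...,2]>.092)&(W[...,2]<.11)&(W[...,1]>.22)&(W[...,0]<.5)&(h[...,0]<16)&(h[...,1]>150)
print('grip',m.sum(),cv2.minAreaRect(W[m][:,:2].astype(np.float32)),np.median(W[m][:,2]))
E
python3 -m pendant '[[[0,0,0.0065,-0.044,0],[0,0,0,-0.04,0],[0,0,0,0,0],[0,0,0,0,0],[255,0,0,0,0],[255,0,0,0,0],[255,0,0,0,0],[255,0,0,0,0],[255,0,0,0,0],[255,0,0,0,0],[255,0,0,0,0],[255,0,0,0,0]]]' 40
```

```text
[0.39598219 0.29832088 0.16424222]
grip 3268 ((0.3945385813713074, 0.30676329135894775), (0.05859346315264702, 0.020856505259871483), 5.130428791046143) 0.10503205721420329
time_s: 23.8
eef_pos: [0.3963, 0.3059, 0.0816]
eef_rot: [-0.046, 0.999, -0.0, -0.0]
ft_force: [-0.5, 0.1, -0.7]
gripper_width: 0.0262
gripper_force: 0.0
```

```bash
python3 -m pendant '[[[255,0,0,0,0],[255,0,0,0,0],[255,0,0,0,0],[255,0,0,0.03,0],[255,0,0,0.04,0],[255,0,0,0.01,0],[255,0,0,0,0],[255,0,0,0,0]]]' 40
python3 -c "
from h import *
s=env.state();print(s['eef_pos'])
p,d,c=snap('wrist'); W=cloud(d,c); h=cv2.cvtColor(p,cv2.COLOR_RGB2HSV)
m=(W[...,2]>.105)&(W[...,2]<.14)&(W[...,1]>.22)&(W[...,0]<.5)
print(m.sum(),np.median(W[m][:,2]),cv2.minAreaRect(W[m][:,:2].astype(np.float32)))
"
```

```text
time_s: 24.6
eef_pos: [0.3954, 0.3054, 0.16]
eef_rot: [-0.046, 0.999, -0.0, -0.001]
ft_force: [0.2, 0.4, -5.1]
gripper_width: 0.0216
gripper_force: 40.0
[0.39542805 0.30540412 0.16001326]
10809 0.12345497923051968 ((0.3864329159259796, 0.30411621928215027), (0.06832127273082733, 0.07685114443302155), 5.577414035797119)
```

```bash
python3 -m pendant '[[[255,0.0355,-0.045,0,-0.025],[255,0.0355,-0.045,0,0],[255,0.0355,-0.045,0,0],[255,0.036,-0.0445,0,0],[255,0,0,-0.01,0],[255,0,0,0,0],[255,0,0,0,0],[255,0,0,0,0]]]' 40
python3 -c "
from h import *
s=env.state();print(s['eef_pos'],s['eef_rot'],s['gripper_width'])
p,d,c=snap('wrist','w7.png')
"
```

```text
time_s: 25.45
eef_pos: [0.5196, 0.1503, 0.151]
eef_rot: [-0.034, 0.999, 0.0, -0.001]
ft_force: [0.3, 0.7, -4.5]
gripper_width: 0.0215
gripper_force: 40.0
[0.51960168 0.15031228 0.15100284] [-3.44053294e-02  9.99407616e-01  6.24326013e-05 -8.29107505e-04] 0.021525280694180412
```

View pics/w7.png

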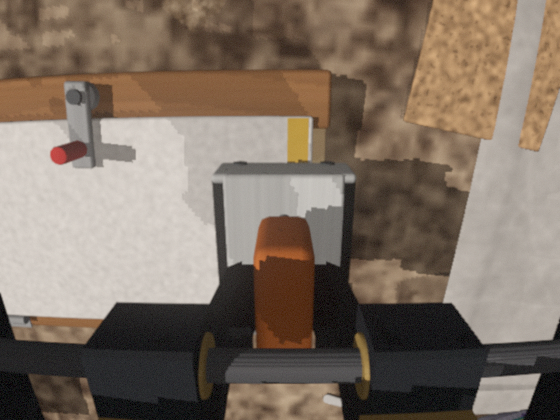

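The roller is held level over the stripe; some of the move was capped, so it still needs a shift. I'll check its offset in the hand.

```bash
python3 -m pendant '[[[255,0.009,-0.012,-0.008,0],[255,0.009,-0.012,-0.008,0],[255,0,0,0,0],[255,0,0,0,0],[255,0,0,0,0]]]'
python3 - <<'E'
from h import *
s=env.state(); print(s['eef_pos'])
z=np.load('/tmp/wrist.npz'); W=cloud(z['d'],dict(intrinsics=z['K'],dist=z['dist'],T=z['T']))
v,u=np.mgrid[:420,:560]; k=(u>225)&(u<345)&(v>160)&(v<215)&(W[...,2]>.105)&(W[...,2]<.125)
print('deck front/z',np.percentile(W[k],[1,50,99],axis=0).round(4).tolist(),'for TCP .5196,.1503,.151')
E
```

```text
time_s: 26.0
eef_pos: [0.5387, 0.1252, 0.1356]
eef_rot: [-0.033, 0.999, 0.0, -0.0]
ft_force: [-0.0, 0.1, -3.2]
gripper_width: 0.0216
gripper_force: 40.0
[0.53871356 0.12516983 0.13556983]
deck front/z [[0.4753, 0.1198, 0.1059], [0.4858, 0.1483, 0.1145], [0.4981, 0.1769, 0.116]] for TCP .5196,.1503,.151
```

```bash
python3 -m pendant '[[[255,0,0,-0.012,0],[255,0,0,-0.008,0],[255,0,0,-0.003,0],[255,0,0,0,0],[255,0,0,0,0],[255,0,0,0,0]]]'
```

```text
time_s: 26.6
eef_pos: [0.5393, 0.1254, 0.1137]
eef_rot: [-0.034, 0.999, -0.0, 0.001]
ft_force: [-2.3, 0.1, 6.6]
gripper_width: 0.0217
gripper_force: 40.0
```

```bash
python3 -m pendant '[[[255,0,0,-0.003,0],[255,0,0,0,0],[255,0,0,0,0],[255,0.0013,-0.02,0,0],[255,0.0013,-0.02,0,0],[255,0.0013,-0.02,0,0],[255,0.0013,-0.02,0,0],[255,0,0,0,0],[255,0,0,0,0]]]'
```

```text
time_s: 27.5
eef_pos: [0.5448, 0.0444, 0.111]
eef_rot: [-0.033, 0.999, -0.0, 0.001]
ft_force: [-2.3, -0.6, 9.0]
gripper_width: 0.0216
gripper_force: 40.0
```

```bash
python3 -m pendant '[[[255,0.0013,-0.02,0,0],[255,0.0013,-0.02,0,0],[255,0.0013,-0.02,0,0],[255,0.0013,-0.02,0,0],[255,0.0013,-0.02,0,0],[255,0.0013,-0.02,0,0],[255,0.0013,-0.02,0,0],[255,0,0,0,0],[255,0,0,0,0],[255,0,0,0,0]]]'
```

```text
time_s: 28.5
eef_pos: [0.5543, -0.0956, 0.1113]
eef_rot: [-0.033, 0.999, -0.001, 0.001]
ft_force: [-0.9, -0.3, 9.4]
gripper_width: 0.0217
gripper_force: 40.0
```

```bash
python3 -m pendant '[[[255,-0.0013,0.02,0,0],[255,-0.0013,0.02,0,0],[255,-0.0013,0.02,0,0],[255,-0.0013,0.02,0,0],[255,-0.0013,0.02,0,0],[255,-0.0013,0.02,0,0],[255,0,0,0,0],[255,0,0,0,0]]]'
python3 -m pendant '[[[255,-0.0013,0.02,0,0],[255,-0.0013,0.02,0,0],[255,-0.0013,0.02,0,0],[255,-0.0013,0.02,0,0],[255,-0.0013,0.02,0,0],[255,0,0,0,0],[255,0,0,0,0],[255,0,0,0,0],[255,0,0,0,0]]]'
```

```text
time_s: 29.3
eef_pos: [0.5461, 0.0261, 0.1111]
eef_rot: [-0.034, 0.999, -0.0, 0.001]
ft_force: [-1.8, -1.0, 8.8]
gripper_width: 0.0214
gripper_force: 40.0
time_s: 30.2
eef_pos: [0.5394, 0.1257, 0.111]
eef_rot: [-0.034, 0.999, 0.0, 0.001]
ft_force: [-2.4, -0.0, 8.7]
gripper_width: 0.0215
gripper_force: 40.0
```

```bash
python3 -m pendant '[[[255,0,0,0.03,0],[255,0,0,0.025,0],[255,-0.02,0.025,0,0.025],[255,-0.025,0.03,0,0],[255,-0.025,0.03,0,0],[255,-0.025,0.03,0,0],[255,-0.025,0.03,0,0],[255,-0.025,0.03,0,0],[255,-0.004,0.005,0,0],[255,0,0,0,0],[255,0,0,0,0]]]'
```

```text
time_s: 31.3
eef_pos: [0.3901, 0.3048, 0.1644]
eef_rot: [-0.046, 0.999, -0.0, -0.0]
ft_force: [0.8, -0.0, -3.8]
gripper_width: 0.0214
gripper_force: 40.0
```

```bash
python3 -m pendant '[[[255,0,0,-0.04,0],[255,0,0,-0.03,0],[255,0,0,-0.01,0],[255,0,0,-0.005,0],[255,0,0,0,0],[255,0,0,0,0],[255,0,0,0,0]]]'
```

```text
time_s: 32.0
eef_pos: [0.3908, 0.3057, 0.0812]
eef_rot: [-0.046, 0.999, 0.0, 0.001]
ft_force: [-4.0, -0.8, 3.5]
gripper_width: 0.0217
gripper_force: 40.0
```

```bash
python3 -m pendant '[[[200,0,0,0,0],[150,0,0,0,0],[100,0,0,0,0],[100,0,0,0,0],[100,0,0,0,0],[100,0,0,0.03,0],[100,0,0,0.04,0],[100,0,-0.01,0.05,0],[100,0,-0.03,0.05,0],[100,0,-0.03,0,0],[100,0,0,0,0],[100,0,0,0,0]]]'
python3 - <<'E'
from h import *
s=env.state(); print(s['eef_pos'],s['ft_force'])
p,d,c=snap('wrist','w8.png'); W=cloud(d,c); h=cv2.cvtColor(p,cv2.COLOR_RGB2HSV)
m=(W[...,2]>.092)&(W[...,2]<.112)&(W[...,1]>.22)&(W[...,0]<.5)&(h[...,0]<16)&(h[...,1]>150)
print('grip',m.sum(),cv2.minAreaRect(W[m][:,:2].astype(np.float32)),np.median(W[m][:,2]))
p,d,c=snap('scene'); p2=snap('side')[0]; cv2.imwrite('pics/f.png',np.hstack([p[140:360,120:420],p2[120:380,150:420][:220]])[:,:,::-1])
E
```

```text
time_s: 33.2
eef_pos: [0.3898, 0.2395, 0.2415]
eef_rot: [-0.045, 0.999, 0.0, 0.0]
ft_force: [-0.4, 0.7, 0.3]
gripper_width: 0.0537
gripper_force: 0.0
[0.38976509 0.23953267 0.24145622] [-0.37165028  0.74539131  0.31974431]
grip 1960 ((0.38903504610061646, 0.304472416639328), (0.058603301644325256, 0.020584531128406525), 5.3443989753723145) 0.10488756457103737
```

View pics/w8.png

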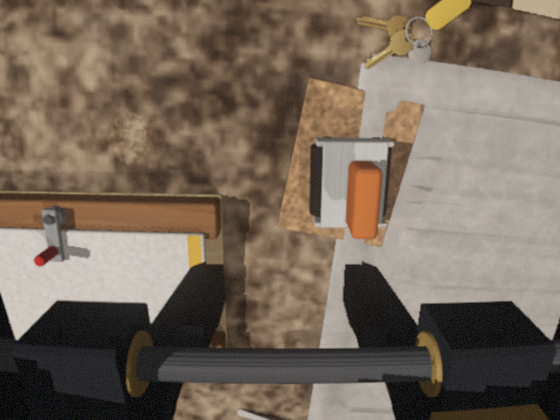

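View pics/f.png

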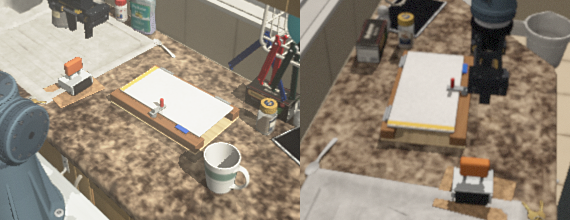

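The roller stands on its mat at (355,185) with its grip top at the right height, the press is shut and clamped, and the mug and jar are upright where they were. Handing in.

```bash
python3 -c "
from bench import env
print(env.job_done())"
```

```text
the job is handed in; nothing more can be done
None
```

The job is handed in (no verdict was returned): both blocks found, diamond and star, sit face up in pockets, the sheet is shut and clamped, the roller was pressed along it and back and is parked on its mat, and the jar and mug were not disturbed.

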